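Steady the rocking lid of the lacquered box

ROBOT

A 7-joint arm with a two-finger parallel gripper is mounted at the origin on the work surface. World frame = base frame: x ahead of the robot, y to its left, z up, the work surface at z = 0. Lengths are in mm, angles in rad, forces in N, time in s.
With the tool pointing down it reaches from about 350 to 900 mm from the base axis. Payload 8.1 kg.
Tool frame: the origin (TCP) lies on the front face of the gripper's body, between the roots of the fingers; the fingertips stand 66 mm ahead of it and the grasp point (between the pads) lies 47 mm ahead of it (manip.nose_length is the distance from the TCP to the fingertips, in mm); z points along the fingers, y is the line along which they close (so a half turn about z gives the same grasp; the last joint's range is limited). The gripper opens to 92 mm and grips with 3 to 60 N. Pads are 19 mm wide; open, the fingers measure 130 mm over their backs; the gripper's body (75 mm by 190 mm) begins 47 mm behind the grasp point.
Start: joints at [-1.27, 0.434, 0.025, 1.573, -0.012, 1.134, -0.075], TCP at [245.598, 574.735, 292.242] pointing down, gripper open.
Joint ranges: [-2.62, 2.62], [-0.44, 2.09], [-1.27, 1.32], [0.08, 2.57], [-1.32, 4.46], [0.12, 2], [-2.74, 2.74]. Speed limits (rad/s): [2.22, 2.22, 3.01, 3.01, 3.14, 3.14, 3.14].

INTERFACE

Orientations are given as a unit quaternion [w, x, y, z].
In Python, from rig import status, viewer, workorder, manip gives the robot as it stands.
- The arm moves only by the tool carry_out, never from a script. Its argument "steps" is a list of rows, each a list of 5 numbers: the shift along the tool's x, y, z in units of 40 cm (1.0 is 40 cm), then the turn about the tool's z in units of pi rad (1.0 is pi rad), then the closure, from -1 (fully open) to 1 (shut). A call has 1 to 8 rows; each row shifts and turns the commanded pose from where the row before left it, along the tool's axes as they then stand; what a row does not reach is not made up. A row lasts 1/12 s, in which the tool goes at most 41.7 mm and 7.16 degrees, less where a joint would pass 70% of its speed; a pose out of reach is approached as far as the arm can. A call with a number of a shift or a turn outside -1 to 1 is refused whole. A call with a gripper value outside its range is refused whole. The fingers move at their own pace and stop on an object; "newtons" is the grip in N (left out, the last holds). Time passes only in rows, so rows that do not move let the fingers close. It gives the time, the measured TCP pose, the force, the opening and the grip force at its end, in the units of the state.
- status.get_obs(): the state, without advancing time (a new reading comes with each control period).
- viewer.snapshot(name): name is "scene" or "top"; returns (picture, depth): 480x640x3 uint8, red, green, blue; 480x640 float32, mm along the optical axis (not along the pixel's ray), 0 where there is no reading.
- viewer.get_calibration(name): a dict with "camera_matrix" (3x3 intrinsics, pixels), "distortion" ([k1, k2, p1, p2, k3] as OpenCV has them; the pictures are not rectified), "eye" and "rotation" of the camera in the world. Camera axes: x right, y up, looking along -z (the intrinsics and any distortion apply to the point x, -y, -z); pixel columns grow to the right and rows downward; lengths in mm; the calibration is good to about 2 mm. A picture is of the moment at which its call begins. get_calibration takes no time and is no camera call.
- workorder.sign_off(): hands the job in; it is judged then, once.
The state is a dict: "time": time; "joint_pos": joint angles; "joint_vel": joint speeds; "effort": joint torques, N m; "position": TCP position; "ee_rot": TCP orientation; "contact_force": force on the tool from outside, world axes, zero at the start; "ft_torque": the same for the moment, N m; "gripper_width": finger opening in mm; "grasp_force": force on a finger pad.
Only numpy, scipy, OpenCV 4.12 (cv2) and the standard library are available. Lean on these libraries where they do the work, as an engineer would, in place of code of your own. Each camera call takes 0.05 s, during which the arm holds its last target. There are 200 camera calls.

TASK

The lid of the lacquered box rocks because one of the four hidden push-in buffers under its corners has worked up. Leaving the lid on, press its corners lightly in turn to feel which corner stays up, and push just that buffer down until the lid sits level and no longer rocks, no deeper, without sinking the other three. Then stand the glass jar upright in the middle of the lid, let go, and leave the dishes and the chopstick case as they are.

Things in the scene. Friction and masses are not known exactly. Their poses are not given: they have to be found in the camera images.
- box: Dark lacquered wooden box fixed to the sideboard, 176 mm square, 66 mm high. Origin: centre of its underside, z up, x and y along its sides. In each corner, 70 mm along x and 70 mm along y from the middle, hidden by the lid, is a domed rubber buffer 16 mm across; the lid rests on these alone. One of the four, a different one each time, stands 6 to 7.5 mm too high.
- lid: Flat lacquered loose lid, 200 mm square, 0.3 to 0.45 kg: 10 mm board, 26 mm deep skirt with 7 mm play round the box. Origin: centre of the board's underside, z up, x and y along its sides; a brass ring 74 mm across is inlaid round its middle. At first it stands on the high buffer, the one diagonally opposite and mostly one other; a free corner sinks at the lightest press and its opposite rises.
- jar: Round glass jar with an aluminium screw lid, 54 mm across (lid 52 mm), 72 mm high, 0.22 kg, standing on the sideboard. Origin: centre of its underside, z up.
- dish1: Celadon dish, 90 mm across, 28 mm high. Origin: centre of its underside. Bystander.
- dish2: Celadon dish like dish1, 90 mm across. Bystander.
- dish3: Celadon dish like dish1, 90 mm across. Bystander.
- case: Aluminium chopstick case with a sliding cover, 240 x 34 x 26 mm, long side along its y. Origin: centre of its underside. Bystander.
- corner1 (a point): Point on top of the lid above the buffer (within 6 mm) in its -x, -y corner, 70 mm along x and 70 mm along y from the middle, 30 mm in from both edges: the place to press. 92 mm above the sideboard when the lid is level and unloaded. Buffer tips are springy: firm up to 3 N, then they squeeze by 1 mm per 1.5 N more.
- corner2 (a point): Point on top of the lid above the buffer (within 6 mm) in its +x, -y corner, 70 mm along x and 70 mm along y from the middle, 30 mm in from both edges: the place to press. 92 mm above the sideboard when the lid is level and unloaded. A buffer is a friction fit: overloaded, it slides down for good and never comes back. The load it takes differs from buffer to buffer, 8 to 15 N; less leaves it where it is.
- corner3 (a point): Point on top of the lid above the buffer (within 6 mm) in its +x, +y corner, 70 mm along x and 70 mm along y from the middle, 30 mm in from both edges: the place to press. 92 mm above the sideboard when the lid is level and unloaded. While a buffer is pushed down its springy tip is squeezed (1 mm per 1.5 N above 3 N) and the corner comes back up by that on release.
- corner4 (a point): Point on top of the lid above the buffer (within 6 mm) in its -x, +y corner, 70 mm along x and 70 mm along y from the middle, 30 mm in from both edges: the place to press. 92 mm above the sideboard when the lid is level and unloaded. The three good buffers too slide when overloaded (8 to 15 N) and can be pushed 9 mm too deep; presses of up to 5 N are safe.
Not all that is in view belongs to the job. What is meant by the jar is not black or orange, and is the smaller of those in its own colour.

How it is judged:
By the outcome, as a careful person would: the job done as asked, in the order asked, and still so for the second after the job is handed in, with the robot touching nothing.
It also fails if it takes over 72 s, if anything falls off the work surface, if the arm or the gripper's body presses on something with over 40 N, if the wrist force passes 120 N, or if a joint passes its speed limit or range.

## Working session

There is one attempt and no reset: what is moved stays moved. The work goes in short steps, Python scripts to look and compute and a tool call to move; the robot and the scene stay as the last step left them, time stands still between calls to the robot, and variables do not carry over. Pictures are saved under pics/ and viewed, at most 10 in all, crops included, and the job is handed in when it is done.

Besides the shell and the picture viewer there is one more tool, called as name([rows], argument=value, ...), one row to a line, values as JSON. carry_out: Moves the arm, as the interface text tells. Its arguments: {"type":"object","properties":{"steps":{"type":"array"},"newtons":{"type":"number"}},"required":["steps"]}

```bash
ls; mkdir -p pics; cat > h.py <<'E'
import numpy as np, cv2
from rig import status, viewer, workorder, manip
def cloud(n):
    im,d=viewer.snapshot(n); c=viewer.get_calibration(n)
    v,u=np.mgrid[0:480,0:640]
    p=cv2.undistortPoints(np.stack([u.ravel(),v.ravel()],1).astype(np.float64)[:,None],np.array(c["camera_matrix"]),np.array(c["distortion"]))[:,0].reshape(480,640,2)
    P=np.stack([p[...,0]*d,-p[...,1]*d,-d],-1)@np.array(c["rotation"]).T+np.array(c["eye"])
    P[d==0]=np.nan
    return im,d,P
E
python3 - <<'E'
from h import *
print({k:np.round(v,3) for k,v in status.get_obs().items()}, manip.nose_length)
for n in("scene","top"):
    im,d,P=cloud(n); cv2.imwrite(f"pics/{n}0.png",im[...,::-1]); np.savez(f"{n}0.npz",im=im,P=P)
    c=viewer.get_calibration(n); print(n,np.round(c["eye"]),np.round(c["rotation"],3).tolist(),np.round(c["camera_matrix"]).tolist())
E
```

```text
pics
{'time': np.float64(0.0), 'joint_pos': array([-1.27 ,  0.435,  0.025,  1.574, -0.012,  1.134, -0.075]), 'joint_vel': array([ 0.   , -0.001, -0.001, -0.001, -0.   ,  0.001, -0.001]), 'effort': array([-0.0000e+00, -6.6786e+01,  9.8500e-01, -3.1446e+01, -6.1000e-02,
        4.2000e-02,  0.0000e+00]), 'position': array([245.45 , 574.355, 291.451]), 'ee_rot': array([-0.   ,  0.201,  0.98 , -0.001]), 'contact_force': array([-0.251,  0.067, -0.171]), 'ft_torque': array([-0.01 ,  0.028,  0.093]), 'grasp_force': np.float64(0.0), 'gripper_width': np.float64(92.001)} 65.5Traceback (most recent call last):
  File "<stdin>", line 4, in <module>
  File "h.py", line 7, in cloud
    P=np.stack([p[...,0]*d,-p[...,1]*d,-d],-1)@np.array(c["rotation"]).T+np.array(c["eye"])
      ~~~~~~~~~~~~~~~~~~~~~~~~~~~~~~~~~~~~~~~~^~~~~~~~~~~~~~~~~~~~~~~~~~
ValueError: matmul: Input operand 1 has a mismatch in its core dimension 0, with gufunc signature (n?,k),(k,m?)->(n?,m?) (size 4 is different from 3)
```

```bash
python3 - <<'E'
s=open('h.py').read()
s=s.replace('np.array(c["rotation"]).T','R(c["rotation"]).T').replace("def cloud","from scipy.spatial.transform import Rotation\ndef R(q): return Rotation.from_quat(np.roll(q,-1)).as_matrix()\ndef cloud")
open('h.py','w').write(s)
E
python3 - <<'E'
from h import *
for n in("scene","top"):
    im,d,P=cloud(n); cv2.imwrite(f"pics/{n}0.png",im[...,::-1]); np.savez(f"{n}0.npz",im=im,P=P)
    c=viewer.get_calibration(n); print(n,np.round(c["eye"]),np.round(c["rotation"],3),np.round(c["camera_matrix"]).tolist())
E
```

```text
scene [1380.  200. 1323.] [0.586 0.184 0.229 0.755] [[609.0, 0.0, 324.0], [0.0, 609.0, 248.0], [0.0, 0.0, 1.0]]
top [ 476.   19. 1282.] [ 0.709  0.026 -0.036 -0.703] [[572.0, 0.0, 325.0], [0.0, 572.0, 236.0], [0.0, 0.0, 1.0]]
```

View pics/scene0.png

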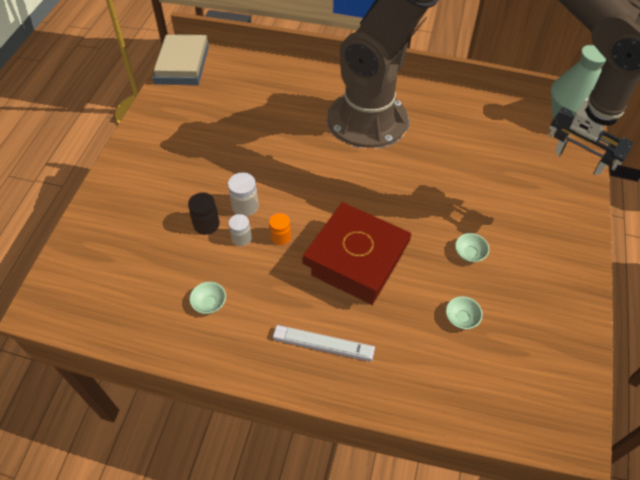

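View pics/top0.png

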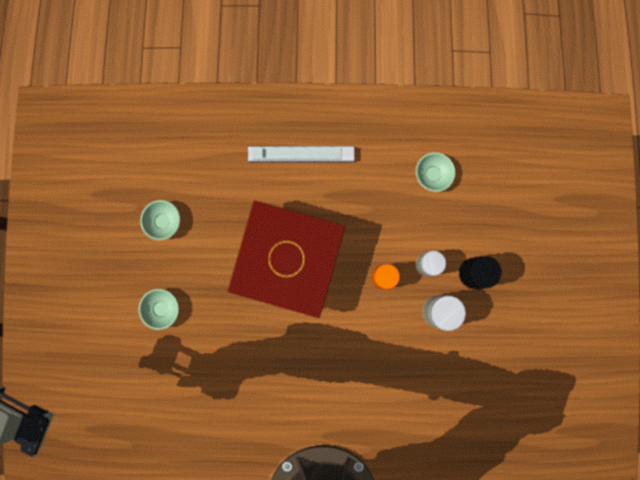

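The scene view shows the red lid with its brass ring (scene 358,244; top 286,259), three dishes and the case.
There are four jars: large white (top 446,313), small white (431,263), orange (386,277) and black (480,272). The small white one at 431,263 fits, because it is neither black nor orange and is the smaller of the two white ones. Next I'll make a crop to confirm this and take measurements.

```bash
python3 - <<'E'
from h import *
S=np.load('scene0.npz');T=np.load('top0.npz')
a=cv2.resize(S['im'][160:260,170:310],None,fx=4,fy=4,interpolation=cv2.INTER_CUBIC);cv2.imwrite('pics/crop.png',a[...,::-1])
for n,D in(('scene',S),('top',T)):
    im,P=D['im'],D['P']; hsv=cv2.cvtColor(im,cv2.COLOR_RGB2HSV)
    z=P[...,2]
    m=((hsv[...,0]<5)|(hsv[...,0]>174))&(hsv[...,1]>180)&(z>80)&(z<115)&(im[...,1]<60)
    m|=0
    k=cv2.morphologyEx(m.astype(np.uint8),cv2.MORPH_CLOSE,np.ones((9,9)))>0
    m=k&(z>80)&(z<115)
    Q=P[m]; A=np.c_[Q[:,:2]-Q[:,:2].mean(0),np.ones(len(Q))]
    for _ in range(3):
        co=np.linalg.lstsq(A,Q[:,2],rcond=None)[0]; r=Q[:,2]-A@co; ok=abs(r)<4; Q,A=Q[ok],A[ok]
    rect=cv2.minAreaRect(Q[:,:2].astype(np.float32)); print(n,'lid n',len(Q),'rect',rect,'plane',co,'std',r.std())
    y=(hsv[...,0]>12)&(hsv[...,0]<35)&k&(hsv[...,1]>60); print(' ring',y.sum(),np.nanmean(P[y],0), cv2.minEnclosingCircle(P[y&~np.isnan(z)][:,:2].astype(np.float32)))
    # jars & others
    b=((z>15)&(z<200)).astype(np.uint8); N,L,st,ce=cv2.connectedComponentsWithStats(b)
    for i in range(1,N):
        if st[i,4]>60:
            q=P[L==i]; top=q[q[:,2]>np.percentile(q[:,2],97)-6]
            (c,rr)=cv2.minEnclosingCircle(top[:,:2].astype(np.float32))
            print(' obj',ce[i].round(),st[i,4],'topz',np.percentile(q[:,2],97).round(1),'c',np.round(c),'r',round(rr,1),'med',np.round(np.median(top[:,:2],0)))
E
```

```text
Traceback (most recent call last):
numpy._core._exceptions._UFuncOutputCastingError: Cannot cast ufunc 'bitwise_or' output from dtype('int64') to dtype('bool') with casting rule 'same_kind'
```

View pics/crop.png

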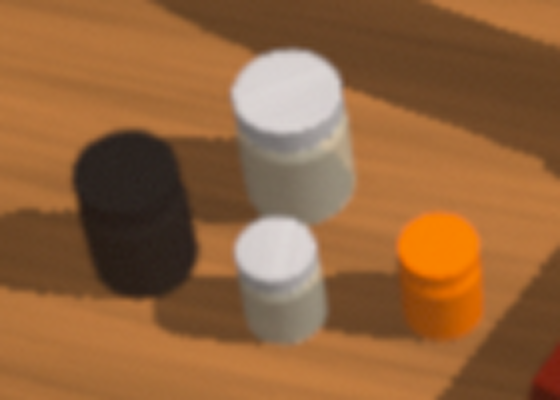

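The crop shows a small glass jar with a grey-white cap (crop 278,280), and a larger one of the same colour behind it (290,135). The small one is the target.

```bash
cat > m.py <<'E'
from h import *
def lid(im,P):
    hsv=cv2.cvtColor(im,cv2.COLOR_RGB2HSV); z=P[...,2]
    m=((hsv[...,0]<6)|(hsv[...,0]>172))&(hsv[...,1]>180)&(z>75)&(z<120)
    k=cv2.morphologyEx(m.astype(np.uint8),cv2.MORPH_CLOSE,np.ones((9,9)))>0
    Q=P[k&(z>75)&(z<120)]; 
    for _ in range(4):
        c0=Q[:,:2].mean(0); A=np.c_[Q[:,:2]-c0,np.ones(len(Q))]
        co=np.linalg.lstsq(A,Q[:,2],rcond=None)[0]; r=Q[:,2]-A@co; Q=Q[abs(r)<5]
    rect=cv2.minAreaRect(Q[:,:2].astype(np.float32)); print('lid n',len(Q),'mean',c0.round(1),'rect',rect,'plane',co.round(4),'std',r.std())
    y=(hsv[...,0]>9)&(hsv[...,0]<35)&k&(hsv[...,1]>60)&~np.isnan(z); print(' ring',y.sum(),np.nanmean(P[y],0).round(1), cv2.minEnclosingCircle(P[y][:,:2].astype(np.float32)))
    return rect
E
python3 - <<'E'
from m import *
for n in('scene','top'):
    D=np.load(n+'0.npz'); im,P=D['im'],D['P']; z=P[...,2]; print(n); lid(im,P)
    b=((z>15)&(z<200)).astype(np.uint8); N,L,st,ce=cv2.connectedComponentsWithStats(b)
    for i in range(1,N):
        if 60<st[i,4]<20000:
            q=P[L==i]; t=np.percentile(q[:,2],97); top=q[q[:,2]>t-6]
            c,rr=cv2.minEnclosingCircle(top[:,:2].astype(np.float32))
            print(' obj',ce[i].round(),st[i,4],'topz',t.round(1),'c',np.round(c),'r',round(rr,1),'med',np.round(np.median(top[:,:2],0)))
E
```

```text
scene
lid n 4719 mean [540.5  85.6] rect ((537.9008178710938, 84.59307861328125), (200.57608032226562, 201.76890563964844), 74.02472686767578) plane [ 3.63000e-02 -1.28000e-02  9.52117e+01] std 2.129092314871871
 ring 210 [535.1  84.3  95.6] ((533.4689331054688, 81.59456634521484), 42.075191497802734)
 obj [537.   7.] 894 topz 73.4 c [-722.  537.] r 44.1 med [-722.  550.]
 obj [229.  43.] 5655 topz 92.3 c [-252. -439.] r 305.5 med [-251. -429.]
 obj [505.  77.] 4735 topz 187.0 c [-87. 363.] r 295.1 med [-144.  603.]
 obj [368. 109.] 3114 topz 193.4 c [28. -0.] r 78.0 med [66.  6.]
 obj [242. 205.] 1527 topz 103.8 c [ 425. -253.] r 37.8 med [ 424. -254.]
 obj [203. 212.] 941 topz 101.1 c [ 511. -337.] r 35.8 med [ 512. -337.]
 obj [357. 251.] 6357 topz 101.8 c [540.  82.] r 135.1 med [582.  74.]
 obj [280. 228.] 519 topz 76.1 c [ 500. -128.] r 26.8 med [ 501. -128.]
 obj [473. 245.] 382 topz 32.1 c [424. 369.] r 46.0 med [410. 368.]
 obj [206. 296.] 436 topz 32.1 c [ 735. -245.] r 44.7 med [ 733. -248.]
 obj [465. 310.] 482 topz 32.9 c [621. 371.] r 45.6 med [609. 375.]
 obj [325. 342
[... 419 characters left out ...]
5.]
 obj [436. 171.] 563 topz 30.3 c [ 734. -246.] r 45.3 med [ 736. -246.]
 obj [158. 219.] 572 topz 30.4 c [619. 369.] r 45.1 med [626. 376.]
 obj [286. 258.] 9207 topz 100.8 c [540.  80.] r 134.5 med [576.  70.]
 obj [431. 263.] 562 topz 75.0 c [ 528. -231.] r 25.9 med [ 527. -230.]
 obj [480. 272.] 1135 topz 99.5 c [ 508. -336.] r 35.6 med [ 507. -337.]
 obj [385. 276.] 541 topz 75.6 c [ 499. -131.] r 25.7 med [ 499. -131.]
 obj [157. 309.] 608 topz 31.1 c [422. 366.] r 45.0 med [416. 370.]
 obj [444. 312.] 1171 topz 103.1 c [ 423. -255.] r 36.2 med [ 423. -254.]
 obj [322. 471.] 922 topz 82.0 c [71.  2.] r 26.1 med [74.  1.]
 obj [287. 467.] 63 topz 20.0 c [72. 78.] r 18.8 med [77. 82.]
```

```bash
cat > go.py <<'E'
import sys
from h import *
# usage: go.py x y z yang_deg -> per-row values for k rows (turn with world yaw of tool y, mod 180)
def rel(x,y,z,ya=None):
    o=status.get_obs(); M=R(o['ee_rot']); cur=np.degrees(np.arctan2(M[1,1],M[0,1]))
    d=M.T@(np.array([x,y,z])-o['position'])/400
    t=0 if ya is None else ((ya-cur+90)%180-90)
    print('t',o['time'].round(2),'pos',o['position'].round(1),'yang',cur.round(2),'F',o['contact_force'].round(2),'w',o['gripper_width'].round(1),'j7',o['joint_pos'][6].round(2))
    print('tot shift',d.round(4),'rows',np.ceil(np.linalg.norm(d)/.1),'turn',round(-t/180,4), 'tool x,y',M[:2,0].round(3),M[:2,1].round(3))
a=[float(v) for v in sys.argv[1:]]; rel(*a)
E
python3 go.py 620 131 292 74.5
```

```text
Traceback (most recent call last):
  File "go.py", line 10, in <module>
    a=[float(v) for v in sys.argv[1:]]; rel(*a)
                                        ~~~^^^^
  File "go.py", line 8, in rel
    print('t',o['time'].round(2),'pos',o['position'].round(1),'yang',cur.round(2),'F',o['contact_force'].round(2),'w',o['gripper_width'].round(1),'j7',o['joint_pos'][6].round(2))
              ^^^^^^^^^^^^^^^
AttributeError: 'float' object has no attribute 'round'
```

```bash
sed -i "s/o\['time'\].round(2)/o['time']/; s/o\['gripper_width'\].round(1)/o['gripper_width']/; s/o\['joint_pos'\]\[6\].round(2)/o['joint_pos'][6]/" go.py
python3 go.py 620 131 292 74.5
```

```text
t 0.15 pos [245.5 574.4 291.6] yang 66.86 F [-0.39  0.02  0.63] w 91.77620294660264 j7 -0.07510803889185194
tot shift [-1.2966 -0.6514 -0.    ] rows 15.0 turn -0.0425 tool x,y [-0.92   0.393] [0.393 0.92 ]
```

carry_out([
  [-0.081, -0.041, 0, 0, 1],
  [-0.081, -0.041, 0, 0, 1],
  [-0.081, -0.041, 0, 0, 1],
  [-0.081, -0.041, 0, 0, 1],
  [-0.081, -0.041, 0, 0, 1],
  [-0.081, -0.041, 0, 0, 1],
  [-0.081, -0.041, 0, 0, 1],
  [-0.081, -0.041, 0, 0, 1],
], newtons=20)

```text
time: 0.82
position: [433.2, 350.6, 292.2]
ee_rot: [-0.0, 0.201, 0.98, -0.0]
contact_force: [1.5, 0.8, -0.8]
gripper_width: 42.9
grasp_force: 0.0
```

carry_out([
  [-0.081, -0.041, 0, 0, 1],
  [-0.081, -0.041, 0, 0, 1],
  [-0.081, -0.041, 0.03, 0, 1],
  [-0.081, -0.041, 0.03, 0, 1],
  [-0.081, -0.041, 0.03, 0, 1],
  [-0.081, -0.041, 0.03, 0, 1],
  [-0.081, -0.041, 0.03, 0, 1],
  [0, 0, 0, -0.038, 1],
])

```text
time: 1.48
position: [598.9, 148.9, 229.6]
ee_rot: [0.0, 0.147, 0.989, -0.003]
contact_force: [-1.4, -2.1, 0.0]
gripper_width: 0.6
grasp_force: 0.0
```

```bash
python3 go.py 618 131 175 74.5
```

```text
t 1.4833 pos [598.9 148.9 229.6] yang 73.08 F [-1.38 -2.12  0.  ] w 0.577751637669865 j7 1.016767374158237
tot shift [-0.0586 -0.0282  0.1367] rows 2.0 turn -0.0079 tool x,y [-0.957  0.291] [0.291 0.957]
```

carry_out([
  [-0.04, -0.02, 0.06, -0.008, 1],
  [0, 0, 0.06, 0, 1],
  [0, 0, 0, 0, 1],
  [0, 0, 0, 0, 1],
])

```text
time: 1.82
position: [607.9, 145.3, 183.2]
ee_rot: [-0.002, 0.13, 0.992, -0.001]
contact_force: [-0.9, -0.8, -0.1]
gripper_width: 0.3
grasp_force: 0.0
```

```bash
python3 go.py 618 131 166 74.5
```

```text
t 1.8167 pos [607.9 145.3 183.2] yang 75.12 F [-0.87 -0.8  -0.05] w 0.31865119268147274 j7 1.070155998036588
tot shift [-0.0337 -0.0279  0.0429] rows 1.0 turn 0.0034 tool x,y [-0.966  0.257] [0.257 0.966]
```

carry_out([
  [-0.034, -0.028, 0.032, 0.003, 1],
  [0, 0, 0, 0, 1],
  [0, 0, 0, 0, 1],
  [0, 0, 0, 0, 1],
])

```text
time: 2.15
position: [619.2, 132.1, 172.8]
ee_rot: [0.0, 0.134, 0.991, 0.001]
contact_force: [0.2, -0.4, 0.8]
gripper_width: 0.8
grasp_force: 0.0
```

carry_out([
  [0, 0, 0.005, 0, 1],
  [0, 0, 0, 0, 1],
  [0, 0, 0, 0, 1],
])

```text
time: 2.4
position: [619.0, 131.8, 169.9]
ee_rot: [0.0, 0.134, 0.991, 0.0]
contact_force: [0.9, 0.0, 0.6]
gripper_width: 0.6
grasp_force: 0.0
```

carry_out([
  [0, 0, 0.0025, 0, 1],
  [0, 0, 0, 0, 1],
  [0, 0, 0, 0, 1],
])

```text
time: 2.65
position: [619.1, 131.1, 168.4]
ee_rot: [-0.0, 0.134, 0.991, 0.0]
contact_force: [0.3, 0.0, -0.2]
gripper_width: 0.4
grasp_force: 0.0
```

carry_out([
  [0, 0, 0.0025, 0, 1],
  [0, 0, 0, 0, 1],
  [0, 0, 0, 0, 1],
])

```text
time: 2.9
position: [619.2, 131.0, 167.3]
ee_rot: [-0.0, 0.134, 0.991, -0.0]
contact_force: [-0.3, -0.2, -0.0]
gripper_width: -0.1
grasp_force: 0.0
```

carry_out([
  [0, 0, 0.0025, 0, 1],
  [0, 0, 0.0025, 0, 1],
  [0, 0, 0, 0, 1],
  [0, 0, 0, 0, 1],
  [0, 0, 0, 0, 1],
])

```text
time: 3.32
position: [619.2, 131.0, 165.4]
ee_rot: [-0.0, 0.134, 0.991, 0.0]
contact_force: [-0.2, -0.9, -1.1]
gripper_width: 0.9
grasp_force: 0.0
```

carry_out([
  [0, 0, 0.0025, 0, 1],
  [0, 0, 0, 0, 1],
  [0, 0, 0, 0, 1],
  [0, 0, 0, 0, 1],
])

```text
time: 3.65
position: [619.2, 131.1, 164.4]
ee_rot: [-0.0, 0.134, 0.991, 0.0]
contact_force: [-0.1, 0.5, 0.2]
gripper_width: 0.4
grasp_force: 0.0
```

carry_out([
  [0, 0, 0.0025, 0, 1],
  [0, 0, 0, 0, 1],
  [0, 0, 0, 0, 1],
  [0, 0, 0, 0, 1],
])

```text
time: 3.98
position: [619.2, 131.0, 163.4]
ee_rot: [-0.0, 0.134, 0.991, -0.0]
contact_force: [-0.6, -0.8, -0.3]
gripper_width: 0.4
grasp_force: 0.0
```

carry_out([
  [0, 0, 0.0025, 0, 1],
  [0, 0, 0, 0, 1],
  [0, 0, 0, 0, 1],
  [0, 0, 0, 0, 1],
])

```text
time: 4.32
position: [619.2, 131.0, 162.4]
ee_rot: [-0.0, 0.134, 0.991, -0.0]
contact_force: [-0.7, -0.7, 1.0]
gripper_width: 0.8
grasp_force: 0.0
```

carry_out([
  [0, 0, 0.0025, 0, 1],
  [0, 0, 0, 0, 1],
  [0, 0, 0, 0, 1],
  [0, 0, 0, 0, 1],
])

```text
time: 4.65
position: [619.2, 131.0, 161.4]
ee_rot: [-0.0, 0.134, 0.991, -0.0]
contact_force: [0.2, 0.2, 0.3]
gripper_width: 0.4
grasp_force: 0.0
```

```bash
python3 - <<'E'
from m import *
for n in("scene","top"):
    im,d,P=cloud(n); print(n); lid(im,P); cv2.imwrite(f'pics/{n}1.png',im[...,::-1])
E
```

```text
scene
lid n 2064 mean [551.   59.5] rect ((537.083251953125, 84.12812805175781), (200.01417541503906, 199.94125366210938), 74.58668518066406) plane [ 9.80000e-03 -2.71000e-02  9.55447e+01] std 2.1308590871544957
 ring 3 [634.1  46.1 170. ] ((634.0333251953125, 45.826072692871094), 2.611085891723633)
top
lid n 3763 mean [522.6  29.2] rect ((523.205810546875, 45.44765853881836), (123.54084014892578, 197.0838165283203), 74.91102600097656) plane [ 1.83000e-02 -2.17000e-02  9.58589e+01] std 2.078725112683841
 ring 153 [530.8  61.1  95.7] ((532.9788818359375, 82.3725357055664), 39.1470832824707)
```

carry_out([
  [0, 0, 0.0025, 0, 1],
  [0, 0, 0, 0, 1],
  [0, 0, 0, 0, 1],
  [0, 0, 0, 0, 1],
])

```text
time: 5.08
position: [619.2, 131.1, 160.4]
ee_rot: [-0.0, 0.134, 0.991, 0.0]
contact_force: [0.7, -0.6, -0.4]
gripper_width: 0.4
grasp_force: 0.0
```

carry_out([
  [0, 0, 0.0025, 0, 1],
  [0, 0, 0, 0, 1],
  [0, 0, 0, 0, 1],
  [0, 0, 0, 0, 1],
])

```text
time: 5.42
position: [619.2, 131.1, 159.4]
ee_rot: [0.0, 0.134, 0.991, 0.0]
contact_force: [0.3, 0.7, 0.2]
gripper_width: 0.8
grasp_force: 0.0
```

carry_out([
  [0, 0, 0.0025, 0, 1],
  [0, 0, 0, 0, 1],
  [0, 0, 0, 0, 1],
  [0, 0, 0, 0, 1],
])

```text
time: 5.75
position: [619.2, 131.1, 158.4]
ee_rot: [-0.0, 0.134, 0.991, -0.0]
contact_force: [0.5, 0.5, 0.1]
gripper_width: 0.2
grasp_force: 0.0
```

carry_out([
  [0, 0, 0.0025, 0, 1],
  [0, 0, 0, 0, 1],
  [0, 0, 0, 0, 1],
  [0, 0, 0, 0, 1],
])

```text
time: 6.08
position: [619.3, 131.1, 157.6]
ee_rot: [0.0, 0.134, 0.991, 0.0]
contact_force: [0.3, -0.1, 3.1]
gripper_width: 0.5
grasp_force: 1.4
```

carry_out([
  [0, 0, 0.0015, 0, 1],
  [0, 0, 0, 0, 1],
  [0, 0, 0, 0, 1],
  [0, 0, 0, 0, 1],
])

```text
time: 6.42
position: [619.4, 131.1, 157.0]
ee_rot: [0.0, 0.134, 0.991, 0.0]
contact_force: [-0.2, -0.2, 3.3]
gripper_width: 0.7
grasp_force: 1.9
```

```bash
python3 go.py 583 -4 175 29.5
```

```text
t 6.4167 pos [619.4 131.1 157. ] yang 74.6 F [-0.18 -0.2   3.26] w 0.7199119750876417 j7 1.094551253704602
tot shift [-0.002  -0.3497 -0.0451] rows 4.0 turn 0.2505 tool x,y [-0.964  0.266] [0.266 0.964]
```

carry_out([
  [0, 0, -0.05, 0, 1],
  [0, -0.07, 0, 0, 1],
  [0, -0.07, 0, 0, 1],
  [0, -0.07, 0, 0, 1],
  [0, -0.07, 0, 0, 1],
  [0, -0.07, 0, 0, 1],
  [0, 0, 0, 0.036, 1],
  [0, 0, 0, 0.036, 1],
])

```text
time: 7.08
position: [581.2, -6.9, 176.7]
ee_rot: [-0.0, 0.249, 0.968, -0.0]
contact_force: [0.6, 1.6, 0.7]
gripper_width: 0.8
grasp_force: 0.0
```

carry_out([
  [0, 0, 0, 0.036, 1],
  [0, 0, 0, 0.036, 1],
  [0, 0, 0, 0.036, 1],
  [0, 0, 0, 0.036, 1],
  [0, 0, 0, 0.034, 1],
  [0, 0, 0, 0, 1],
  [0, 0, 0, 0, 1],
])

```text
time: 7.67
position: [581.8, -3.8, 176.5]
ee_rot: [-0.0, 0.501, 0.865, -0.0]
contact_force: [1.2, 0.4, 0.1]
gripper_width: 0.6
grasp_force: 0.0
```

```bash
python3 go.py 583 -4 168 29.5; python3 - <<'E'
from m import *
im,d,P=cloud("scene"); lid(im,P)
E
```

```text
t 7.6667 pos [581.8  -3.8 176.5] yang 29.81 F [1.18 0.35 0.07] w 0.5750928380443505 j7 0.6462840920563256
tot shift [-0.002   0.0023  0.0213] rows 1.0 turn 0.0017 tool x,y [-0.497  0.868] [0.868 0.497]
lid n 3653 mean [535.4 104.4] rect ((537.0862426757812, 85.1383285522461), (197.79464721679688, 200.42929077148438), 74.64738464355469) plane [ 3.42000e-02 -1.03000e-02  9.46701e+01] std 2.1803323647377315
 ring 182 [532.6  88.1  95.6] ((532.9810180664062, 83.92027282714844), 41.401554107666016)
```

carry_out([
  [-0.002, 0.002, 0.022, 0, 1],
  [0, 0, 0, 0, 1],
  [0, 0, 0.0025, 0, 1],
  [0, 0, 0, 0, 1],
  [0, 0, 0, 0, 1],
  [0, 0, 0, 0, 1],
])

```text
time: 8.22
position: [583.2, -4.3, 167.1]
ee_rot: [0.0, 0.503, 0.864, 0.0]
contact_force: [0.1, 1.1, 0.2]
gripper_width: 0.3
grasp_force: 0.0
```

carry_out([
  [0, 0, 0.0025, 0, 1],
  [0, 0, 0, 0, 1],
  [0, 0, 0, 0, 1],
  [0, 0, 0, 0, 1],
])

```text
time: 8.55
position: [583.1, -4.2, 166.1]
ee_rot: [0.0, 0.503, 0.864, 0.0]
contact_force: [-0.6, -0.4, -0.4]
gripper_width: 0.4
grasp_force: 0.0
```

carry_out([
  [0, 0, 0.0025, 0, 1],
  [0, 0, 0, 0, 1],
  [0, 0, 0, 0, 1],
  [0, 0, 0, 0, 1],
])

```text
time: 8.88
position: [583.1, -4.2, 165.0]
ee_rot: [0.0, 0.503, 0.864, 0.0]
contact_force: [-0.4, 0.2, 0.3]
gripper_width: 0.6
grasp_force: 0.0
```

carry_out([
  [0, 0, 0.0025, 0, 1],
  [0, 0, 0, 0, 1],
  [0, 0, 0, 0, 1],
  [0, 0, 0, 0, 1],
])

```text
time: 9.22
position: [583.3, -4.2, 164.1]
ee_rot: [0.0, 0.503, 0.864, 0.0]
contact_force: [0.6, -0.5, 1.2]
gripper_width: 0.6
grasp_force: 0.6
```

carry_out([
  [0, 0, 0.0025, 0, 1],
  [0, 0, 0, 0, 1],
  [0, 0, 0, 0, 1],
  [0, 0, 0, 0, 1],
])

```text
time: 9.55
position: [583.3, -4.2, 163.2]
ee_rot: [0.0, 0.503, 0.864, 0.0]
contact_force: [0.2, 0.4, 1.9]
gripper_width: 0.3
grasp_force: 1.2
```

carry_out([
  [0, 0, 0.0025, 0, 1],
  [0, 0, 0, 0, 1],
  [0, 0, 0, 0, 1],
  [0, 0, 0, 0, 1],
])

```text
time: 9.88
position: [583.3, -4.3, 162.2]
ee_rot: [0.0, 0.503, 0.864, 0.0]
contact_force: [0.2, -0.5, 3.3]
gripper_width: 0.7
grasp_force: 1.8
```

carry_out([
  [0, 0, 0.0025, 0, 1],
  [0, 0, 0, 0, 1],
  [0, 0, 0, 0, 1],
  [0, 0, 0, 0, 1],
])

```text
time: 10.22
position: [583.3, -4.3, 161.2]
ee_rot: [0.0, 0.503, 0.864, 0.0]
contact_force: [0.6, 0.1, 4.3]
gripper_width: 0.4
grasp_force: 2.4
```

carry_out([
  [0, 0, 0.0025, 0, 1],
  [0, 0, 0, 0, 1],
  [0, 0, 0, 0, 1],
  [0, 0, 0, 0, 1],
])

```text
time: 10.55
position: [583.4, -4.3, 160.3]
ee_rot: [0.0, 0.503, 0.864, 0.0]
contact_force: [0.4, 0.1, 6.0]
gripper_width: 0.7
grasp_force: 3.0
```

carry_out([
  [0, 0, 0.0025, 0, 1],
  [0, 0, 0, 0, 1],
  [0, 0, 0, 0, 1],
  [0, 0, 0, 0, 1],
])

```text
time: 10.88
position: [583.5, -4.3, 159.4]
ee_rot: [0.0, 0.503, 0.864, 0.0]
contact_force: [1.0, -0.9, 7.0]
gripper_width: 0.2
grasp_force: 3.6
```

carry_out([
  [0, 0, 0.0025, 0, 1],
  [0, 0, 0, 0, 1],
  [0, 0, 0, 0, 1],
  [0, 0, 0, 0, 1],
])

```text
time: 11.22
position: [583.5, -4.3, 158.5]
ee_rot: [0.0, 0.503, 0.864, 0.0]
contact_force: [0.7, -0.7, 8.2]
gripper_width: 0.5
grasp_force: 4.0
```

carry_out([
  [0, 0, 0.0025, 0, 1],
  [0, 0, 0, 0, 1],
  [0, 0, 0, 0, 1],
  [0, 0, 0, 0, 1],
])

```text
time: 11.55
position: [583.6, -4.3, 157.6]
ee_rot: [0.0, 0.503, 0.864, 0.0]
contact_force: [1.1, -1.6, 8.6]
gripper_width: 0.3
grasp_force: 4.4
```

carry_out([
  [0, 0, 0.0025, 0, 1],
  [0, 0, 0, 0, 1],
  [0, 0, 0, 0, 1],
  [0, 0, 0, 0, 1],
])

```text
time: 11.88
position: [583.6, -4.4, 156.7]
ee_rot: [0.001, 0.503, 0.864, 0.0]
contact_force: [0.2, -1.2, 9.8]
gripper_width: 0.2
grasp_force: 4.8
```

carry_out([
  [0, 0, 0.0025, 0, 1],
  [0, 0, 0, 0, 1],
  [0, 0, 0, 0, 1],
  [0, 0, 0, 0, 1],
])

```text
time: 12.22
position: [583.6, -4.5, 155.7]
ee_rot: [0.001, 0.503, 0.864, 0.0]
contact_force: [0.4, -0.8, 10.5]
gripper_width: -0.0
grasp_force: 4.9
```

carry_out([
  [0, 0, 0.0025, 0, 1],
  [0, 0, 0, 0, 1],
  [0, 0, 0, 0, 1],
  [0, 0, 0, 0, 1],
])

```text
time: 12.55
position: [583.7, -4.5, 154.7]
ee_rot: [0.001, 0.503, 0.864, 0.0]
contact_force: [-0.3, -1.7, 10.1]
gripper_width: 0.5
grasp_force: 5.0
```

carry_out([
  [0, 0, 0.0025, 0, 1],
  [0, 0, 0, 0, 1],
  [0, 0, 0, 0, 1],
  [0, 0, 0, 0, 1],
])

```text
time: 12.88
position: [583.7, -4.6, 153.8]
ee_rot: [0.001, 0.503, 0.864, 0.0]
contact_force: [0.5, -0.6, 9.8]
gripper_width: 0.3
grasp_force: 5.0
```

carry_out([
  [0, 0, 0.002, 0, 1],
  [0, 0, 0, 0, 1],
  [0, 0, 0, 0, 1],
  [0, 0, 0, 0, 1],
])

```text
time: 13.22
position: [583.7, -4.6, 153.0]
ee_rot: [0.001, 0.503, 0.864, 0.0]
contact_force: [0.4, -1.8, 10.5]
gripper_width: 0.4
grasp_force: 5.1
```

carry_out([
  [0, 0, -0.006, 0, 1],
  [0, 0, 0, 0, 1],
  [0, 0, 0, 0, 1],
  [0, 0, 0, 0, 1],
])

```text
time: 13.55
position: [583.6, -4.5, 155.1]
ee_rot: [0.001, 0.503, 0.864, 0.0]
contact_force: [1.0, -0.8, 6.9]
gripper_width: 0.4
grasp_force: 3.6
```

carry_out([
  [0, 0, -0.003, 0, 1],
  [0, 0, 0, 0, 1],
  [0, 0, 0, 0, 1],
  [0, 0, 0, 0, 1],
])

```text
time: 13.88
position: [583.5, -4.4, 156.1]
ee_rot: [0.0, 0.503, 0.864, 0.0]
contact_force: [1.5, -1.2, 5.8]
gripper_width: 0.2
grasp_force: 2.8
```

carry_out([
  [0, 0, -0.003, 0, 1],
  [0, 0, 0, 0, 1],
  [0, 0, 0, 0, 1],
  [0, 0, 0, 0, 1],
])

```text
time: 14.22
position: [583.4, -4.3, 157.1]
ee_rot: [0.0, 0.503, 0.864, 0.0]
contact_force: [2.9, -0.6, 4.4]
gripper_width: 0.4
grasp_force: 2.1
```

carry_out([
  [0, 0, -0.002, 0, 1],
  [0, 0, 0, 0, 1],
  [0, 0, 0, 0, 1],
  [0, 0, 0, 0, 1],
])

```text
time: 14.55
position: [582.8, -4.1, 157.6]
ee_rot: [-0.0, 0.503, 0.864, -0.0]
contact_force: [1.4, 0.2, 3.3]
gripper_width: 0.6
grasp_force: 1.3
```

carry_out([
  [0, 0, -0.002, 0, 1],
  [0, 0, 0, 0, 1],
  [0, 0, 0, 0, 1],
  [0, 0, 0, 0, 1],
])

```text
time: 14.88
position: [582.6, -4.1, 158.3]
ee_rot: [-0.001, 0.503, 0.864, -0.0]
contact_force: [-2.0, 0.5, 0.2]
gripper_width: 0.1
grasp_force: 0.3
```

carry_out([
  [0, 0, -0.002, 0, 1],
  [0, 0, 0, 0, 1],
  [0, 0, 0, 0, 1],
  [0, 0, 0, 0, 1],
])

```text
time: 15.22
position: [583.0, -4.2, 159.4]
ee_rot: [-0.0, 0.503, 0.864, -0.0]
contact_force: [-0.4, 0.6, -0.2]
gripper_width: 0.3
grasp_force: 0.0
```

carry_out([
  [0, 0, -0.02, 0, 1],
  [0.062, 0.062, 0, 0, 1],
  [0.062, 0.062, 0, 0, 1],
  [0.062, 0.062, 0, 0, 1],
  [0.062, 0.062, 0, 0, 1],
  [0, 0, 0, 0, 1],
  [0, 0, 0.015, 0, 1],
  [0, 0, 0, 0, 1],
])

```text
time: 15.88
position: [619.8, 130.4, 160.7]
ee_rot: [-0.0, 0.503, 0.864, -0.001]
contact_force: [-0.2, -0.1, 0.0]
gripper_width: 0.2
grasp_force: 0.0
```

carry_out([
  [0, 0, 0, 0, 1],
  [0, 0, 0, 0, 1],
  [0, 0, 0, 0, 1],
])

```text
time: 16.13
position: [620.4, 129.6, 161.7]
ee_rot: [0.0, 0.504, 0.864, -0.0]
contact_force: [0.0, 0.1, 0.2]
gripper_width: 0.5
grasp_force: 0.0
```

carry_out([
  [0, 0, 0.008, 0, 1],
  [0, 0, 0, 0, 1],
  [0, 0, 0, 0, 1],
  [0, 0, 0, 0, 1],
])

```text
time: 16.47
position: [620.4, 130.9, 158.2]
ee_rot: [-0.0, 0.503, 0.864, -0.0]
contact_force: [0.3, -1.0, 0.6]
gripper_width: 0.3
grasp_force: 0.0
```

carry_out([
  [0, 0, 0.001, 0, 1],
  [0, 0, 0, 0, 1],
  [0, 0, 0, 0, 1],
])

```text
time: 16.72
position: [620.4, 131.0, 157.9]
ee_rot: [0.0, 0.503, 0.864, 0.0]
contact_force: [-0.7, -0.1, 0.5]
gripper_width: 0.4
grasp_force: 0.1
```

carry_out([
  [0, 0, 0.001, 0, 1],
  [0, 0, 0, 0, 1],
  [0, 0, 0, 0, 1],
])

```text
time: 16.97
position: [620.5, 131.1, 157.6]
ee_rot: [0.0, 0.503, 0.864, 0.0]
contact_force: [-0.1, -0.6, 1.5]
gripper_width: 0.3
grasp_force: 1.0
```

carry_out([
  [0, 0, 0.001, 0, 1],
  [0, 0, 0, 0, 1],
  [0, 0, 0, 0, 1],
])

```text
time: 17.22
position: [620.5, 131.1, 157.2]
ee_rot: [0.0, 0.503, 0.864, 0.0]
contact_force: [-0.4, -0.3, 2.5]
gripper_width: 0.2
grasp_force: 1.5
```

carry_out([
  [0, 0, 0.001, 0, 1],
  [0, 0, 0, 0, 1],
  [0, 0, 0, 0, 1],
])

```text
time: 17.47
position: [620.5, 131.1, 156.8]
ee_rot: [0.0, 0.503, 0.864, 0.0]
contact_force: [0.5, -0.4, 2.6]
gripper_width: 0.6
grasp_force: 1.8
```

carry_out([
  [0, 0, 0.001, 0, 1],
  [0, 0, 0, 0, 1],
  [0, 0, 0, 0, 1],
])

```text
time: 17.72
position: [620.5, 131.1, 156.3]
ee_rot: [0.0, 0.503, 0.864, 0.0]
contact_force: [0.2, 0.3, 4.9]
gripper_width: 0.6
grasp_force: 2.1
```

carry_out([
  [0, 0, -0.02, 0, 1],
  [0, -0.099, 0, 0, 1],
  [0, -0.099, 0, 0, 1],
  [0, -0.099, 0, 0, 1],
  [0, -0.099, 0, 0, 1],
  [0, -0.099, 0, 0, 1],
  [0, 0, 0, 0, 1],
  [0, 0, 0, 0, 1],
])

```text
time: 18.38
position: [446.1, 32.2, 164.5]
ee_rot: [-0.001, 0.504, 0.864, -0.0]
contact_force: [1.5, 0.7, 0.8]
gripper_width: 0.6
grasp_force: 0.0
```

carry_out([
  [0, 0, 0.008, 0, 1],
  [0, 0, 0, 0, 1],
  [0, 0, 0, 0, 1],
  [0, 0, 0, 0, 1],
])

```text
time: 18.72
position: [449.0, 33.7, 160.9]
ee_rot: [0.0, 0.503, 0.864, -0.0]
contact_force: [-0.4, 0.1, 0.9]
gripper_width: 0.8
grasp_force: 0.0
```

```bash
python3 go.py 448 33 159 29.5
```

```text
t 18.7167 pos [449.   33.7 160.9] yang 29.65 F [-0.38  0.06  0.89] w 0.7910330319339477 j7 0.5268056955480058
tot shift [-0.0003 -0.003   0.0047] rows 1.0 turn 0.0008 tool x,y [-0.495  0.869] [0.869 0.495]
```

carry_out([
  [0, 0, 0.005, 0, 1],
  [0, 0, 0, 0, 1],
  [0, 0, 0, 0, 1],
  [0, 0, 0, 0, 1],
])

```text
time: 19.05
position: [448.3, 33.2, 158.9]
ee_rot: [-0.0, 0.503, 0.864, -0.0]
contact_force: [-0.1, -0.6, -0.5]
gripper_width: 0.4
grasp_force: 0.0
```

carry_out([
  [0, 0, 0.001, 0, 1],
  [0, 0, 0, 0, 1],
  [0, 0, 0, 0, 1],
])

```text
time: 19.3
position: [448.2, 33.2, 158.7]
ee_rot: [0.0, 0.503, 0.864, 0.0]
contact_force: [0.5, -0.4, -0.3]
gripper_width: 0.5
grasp_force: 0.0
```

carry_out([
  [0, 0, 0.001, 0, 1],
  [0, 0, 0, 0, 1],
  [0, 0, 0, 0, 1],
])

```text
time: 19.55
position: [448.2, 33.2, 158.2]
ee_rot: [-0.0, 0.503, 0.864, 0.0]
contact_force: [0.4, 0.5, 0.6]
gripper_width: 0.3
grasp_force: 0.0
```

carry_out([
  [0, 0, 0.001, 0, 1],
  [0, 0, 0, 0, 1],
  [0, 0, 0, 0, 1],
])

```text
time: 19.8
position: [448.2, 33.2, 157.8]
ee_rot: [0.0, 0.503, 0.864, 0.0]
contact_force: [-0.7, 0.1, 0.0]
gripper_width: 0.7
grasp_force: 0.0
```

carry_out([
  [0, 0, 0.001, 0, 1],
  [0, 0, 0, 0, 1],
  [0, 0, 0, 0, 1],
])

```text
time: 20.05
position: [448.2, 33.2, 157.5]
ee_rot: [0.0, 0.503, 0.864, 0.0]
contact_force: [-1.5, -0.0, 2.2]
gripper_width: 0.7
grasp_force: 1.0
```

carry_out([
  [0, 0, 0.001, 0, 1],
  [0, 0, 0, 0, 1],
  [0, 0, 0, 0, 1],
])

```text
time: 20.3
position: [448.3, 33.2, 157.1]
ee_rot: [0.0, 0.503, 0.864, 0.0]
contact_force: [-1.8, -0.3, 4.2]
gripper_width: 0.6
grasp_force: 1.5
```

carry_out([
  [0, 0, -0.02, 0, 1],
  [-0.062, 0.062, 0, 0, 1],
  [-0.062, 0.062, 0, 0, 1],
  [-0.062, 0.062, 0, 0, 1],
  [-0.062, 0.062, 0, 0, 1],
  [0, 0, 0, 0, 1],
  [0, 0, 0.012, 0, 1],
  [0, 0, 0, 0, 1],
])

```text
time: 20.97
position: [582.4, -4.0, 159.3]
ee_rot: [-0.001, 0.503, 0.864, -0.001]
contact_force: [-1.2, 0.4, -0.0]
gripper_width: 0.5
grasp_force: 0.0
```

carry_out([
  [0, 0, 0.001, 0, 1],
  [0, 0, 0, 0, 1],
  [0, 0, 0, 0, 1],
])

```text
time: 21.22
position: [582.8, -3.6, 160.0]
ee_rot: [-0.0, 0.503, 0.864, 0.0]
contact_force: [-0.1, -1.0, -0.1]
gripper_width: 0.1
grasp_force: 0.0
```

carry_out([
  [0, 0, 0.001, 0, 1],
  [0, 0, 0, 0, 1],
  [0, 0, 0, 0, 1],
])

```text
time: 21.47
position: [583.4, -3.9, 159.6]
ee_rot: [0.0, 0.503, 0.864, 0.0]
contact_force: [-0.3, -0.4, -0.4]
gripper_width: 0.6
grasp_force: 0.0
```

carry_out([
  [0, 0, 0.001, 0, 1],
  [0, 0, 0, 0, 1],
  [0, 0, 0, 0, 1],
])

```text
time: 21.72
position: [583.4, -4.1, 159.0]
ee_rot: [-0.0, 0.503, 0.864, 0.0]
contact_force: [0.0, 0.2, 0.2]
gripper_width: 0.5
grasp_force: 0.0
```

carry_out([
  [0, 0, 0.001, 0, 1],
  [0, 0, 0, 0, 1],
  [0, 0, 0, 0, 1],
])

```text
time: 21.97
position: [583.5, -4.1, 158.6]
ee_rot: [-0.0, 0.503, 0.864, -0.0]
contact_force: [-0.4, 0.2, -0.3]
gripper_width: 0.7
grasp_force: 0.0
```

carry_out([
  [0, 0, 0.001, 0, 1],
  [0, 0, 0, 0, 1],
  [0, 0, 0, 0, 1],
])

```text
time: 22.22
position: [583.5, -4.0, 158.3]
ee_rot: [0.0, 0.503, 0.864, 0.0]
contact_force: [-1.3, -0.2, 1.7]
gripper_width: 0.4
grasp_force: 0.4
```

carry_out([
  [0, 0, 0.001, 0, 1],
  [0, 0, 0, 0, 1],
  [0, 0, 0, 0, 1],
])

```text
time: 22.47
position: [583.5, -4.0, 157.9]
ee_rot: [0.0, 0.503, 0.864, 0.0]
contact_force: [0.1, 0.0, 2.2]
gripper_width: 0.8
grasp_force: 0.9
```

carry_out([
  [0, 0, 0.001, 0, 1],
  [0, 0, 0, 0, 1],
  [0, 0, 0, 0, 1],
])

```text
time: 22.72
position: [583.6, -4.1, 157.5]
ee_rot: [0.0, 0.503, 0.864, 0.0]
contact_force: [0.1, -0.9, 4.0]
gripper_width: 0.4
grasp_force: 1.5
```

carry_out([
  [0, 0, 0.003, 0, 1],
  [0, 0, 0, 0, 1],
  [0, 0, 0, 0, 1],
])

```text
time: 22.97
position: [583.6, -4.1, 156.4]
ee_rot: [0.0, 0.503, 0.864, 0.0]
contact_force: [-0.4, -0.9, 5.5]
gripper_width: 0.7
grasp_force: 2.5
```

carry_out([
  [0, 0, 0.003, 0, 1],
  [0, 0, 0, 0, 1],
  [0, 0, 0, 0, 1],
])

```text
time: 23.22
position: [583.7, -4.2, 155.3]
ee_rot: [0.0, 0.503, 0.864, 0.0]
contact_force: [-1.1, -0.9, 7.2]
gripper_width: 0.1
grasp_force: 3.3
```

carry_out([
  [0, 0, 0.003, 0, 1],
  [0, 0, 0, 0, 1],
  [0, 0, 0, 0, 1],
])

```text
time: 23.47
position: [583.7, -4.3, 154.3]
ee_rot: [0.0, 0.503, 0.864, 0.0]
contact_force: [-1.3, -1.9, 7.7]
gripper_width: 0.9
grasp_force: 4.1
```

carry_out([
  [0, 0, 0.003, 0, 1],
  [0, 0, 0, 0, 1],
  [0, 0, 0, 0, 1],
])

```text
time: 23.72
position: [583.8, -4.4, 153.2]
ee_rot: [0.0, 0.503, 0.864, 0.0]
contact_force: [-2.1, -0.7, 9.8]
gripper_width: 0.1
grasp_force: 4.8
```

carry_out([
  [0, 0, 0.0015, 0, 1],
  [0, 0, 0, 0, 1],
  [0, 0, 0, 0, 1],
])

```text
time: 23.97
position: [583.8, -4.4, 152.7]
ee_rot: [0.0, 0.503, 0.864, 0.0]
contact_force: [-1.8, -2.3, 9.3]
gripper_width: 0.2
grasp_force: 5.0
```

carry_out([
  [0, 0, 0.0006, 0, 1],
  [0, 0, 0, 0, 1],
  [0, 0, 0, 0, 1],
])

```text
time: 24.22
position: [583.8, -4.4, 152.5]
ee_rot: [0.0, 0.503, 0.864, 0.0]
contact_force: [-1.8, -1.8, 10.1]
gripper_width: 0.4
grasp_force: 5.1
```

carry_out([
  [0, 0, -0.011, 0, 1],
  [0, 0, 0, 0, 1],
  [0, 0, 0, 0, 1],
  [0, 0, 0, 0, 1],
])

```text
time: 24.55
position: [583.7, -4.1, 156.3]
ee_rot: [0.0, 0.503, 0.864, 0.0]
contact_force: [0.3, -0.6, 4.7]
gripper_width: 0.3
grasp_force: 2.4
```

carry_out([
  [0, 0, -0.001, 0, 1],
  [0, 0, 0, 0, 1],
  [0, 0, 0, 0, 1],
])

```text
time: 24.8
position: [583.7, -4.1, 156.6]
ee_rot: [0.0, 0.503, 0.864, 0.0]
contact_force: [0.9, -1.2, 4.9]
gripper_width: 0.3
grasp_force: 2.2
```

carry_out([
  [0, 0, -0.001, 0, 1],
  [0, 0, 0, 0, 1],
  [0, 0, 0, 0, 1],
])

```text
time: 25.05
position: [583.6, -4.1, 157.0]
ee_rot: [0.0, 0.503, 0.864, 0.0]
contact_force: [1.1, -0.6, 4.2]
gripper_width: 1.0
grasp_force: 1.9
```

carry_out([
  [0, 0, -0.001, 0, 1],
  [0, 0, 0, 0, 1],
  [0, 0, 0, 0, 1],
])

```text
time: 25.3
position: [583.6, -4.1, 157.4]
ee_rot: [0.0, 0.503, 0.864, 0.0]
contact_force: [1.8, -0.7, 3.0]
gripper_width: 0.2
grasp_force: 1.5
```

carry_out([
  [0, 0, -0.001, 0, 1],
  [0, 0, 0, 0, 1],
  [0, 0, 0, 0, 1],
])

```text
time: 25.55
position: [583.3, -3.9, 157.7]
ee_rot: [-0.0, 0.503, 0.864, -0.0]
contact_force: [0.8, -0.6, 1.3]
gripper_width: 0.8
grasp_force: 1.0
```

carry_out([
  [0, 0, 0.005, 0, 1],
  [0, 0, 0.005, 0, 1],
  [0, 0, 0, 0, 1],
  [0, 0, 0, 0, 1],
])

```text
time: 25.88
position: [583.5, -4.1, 154.0]
ee_rot: [0.0, 0.503, 0.864, 0.0]
contact_force: [-0.3, -0.3, 8.6]
gripper_width: 0.4
grasp_force: 4.0
```

carry_out([
  [0, 0, 0.004, 0, 1],
  [0, 0, 0, 0, 1],
  [0, 0, 0, 0, 1],
  [0, 0, 0, 0, 1],
])

```text
time: 26.22
position: [583.6, -4.2, 152.7]
ee_rot: [0.0, 0.503, 0.864, 0.0]
contact_force: [-1.1, -1.0, 10.1]
gripper_width: 0.6
grasp_force: 5.0
```

carry_out([
  [0, 0, 0.0005, 0, 1],
  [0, 0, 0, 0, 1],
  [0, 0, 0, 0, 1],
  [0, 0, 0, 0, 1],
])

```text
time: 26.55
position: [583.6, -4.3, 152.5]
ee_rot: [0.0, 0.503, 0.864, 0.0]
contact_force: [-0.4, -0.9, 9.7]
gripper_width: 0.3
grasp_force: 5.1
```

carry_out([
  [0, 0, 0.001, 0, 1],
  [0, 0, 0, 0, 1],
  [0, 0, 0, 0, 1],
  [0, 0, 0, 0, 1],
])

```text
time: 26.88
position: [583.6, -4.3, 152.1]
ee_rot: [0.0, 0.503, 0.864, 0.0]
contact_force: [-1.3, -1.3, 10.1]
gripper_width: 0.5
grasp_force: 5.1
```

carry_out([
  [0, 0, -0.012, 0, 1],
  [0, 0, -0.003, 0, 1],
  [0, 0, -0.003, 0, 1],
  [0, 0, 0, 0, 1],
  [0, 0, 0, 0, 1],
])

```text
time: 27.3
position: [583.0, -3.9, 158.3]
ee_rot: [-0.0, 0.503, 0.864, -0.0]
contact_force: [0.6, 0.9, 0.3]
gripper_width: 0.5
grasp_force: 0.0
```

carry_out([
  [0, 0, 0.001, 0, 1],
  [0, 0, 0, 0, 1],
  [0, 0, 0, 0, 1],
])

```text
time: 27.55
position: [583.3, -4.0, 158.1]
ee_rot: [-0.0, 0.503, 0.864, -0.0]
contact_force: [-0.4, -0.3, -0.5]
gripper_width: 0.2
grasp_force: 0.0
```

carry_out([
  [0, 0, 0.001, 0, 1],
  [0, 0, 0, 0, 1],
  [0, 0, 0, 0, 1],
])

```text
time: 27.8
position: [583.4, -4.0, 157.9]
ee_rot: [-0.0, 0.503, 0.864, -0.0]
contact_force: [-0.4, -0.2, 0.7]
gripper_width: 0.7
grasp_force: 0.0
```

carry_out([
  [0, 0, 0.001, 0, 1],
  [0, 0, 0, 0, 1],
  [0, 0, 0, 0, 1],
])

```text
time: 28.05
position: [583.5, -4.0, 157.6]
ee_rot: [0.0, 0.503, 0.864, 0.0]
contact_force: [-0.1, 0.6, -0.1]
gripper_width: 0.6
grasp_force: 0.1
```

carry_out([
  [0, 0, 0.001, 0, 1],
  [0, 0, 0, 0, 1],
  [0, 0, 0, 0, 1],
])

```text
time: 28.3
position: [583.5, -4.0, 157.3]
ee_rot: [0.0, 0.503, 0.864, 0.0]
contact_force: [-0.9, 1.0, 2.8]
gripper_width: 0.5
grasp_force: 1.2
```

carry_out([
  [0, 0, -0.08, 0, 1],
  [-0.061, -0.0575, -0.008, 0, 0],
  [-0.061, -0.0575, -0.008, 0, -1],
  [-0.061, -0.0575, -0.008, 0, -1],
  [-0.061, -0.0575, -0.008, 0, -1],
  [-0.06, -0.0575, -0.008, 0, -1],
  [-0.06, -0.0575, -0.008, 0, -1],
  [-0.06, -0.0575, -0.008, 0, -1],
])

```text
time: 28.97
position: [526.6, -232.4, 211.8]
ee_rot: [0.0, 0.503, 0.864, 0.0]
contact_force: [1.0, -0.7, 0.5]
gripper_width: 43.0
grasp_force: 0.0
```

carry_out([
  [0, 0, 0, 0.036, -1],
  [0, 0, 0, 0.036, -1],
  [0, 0, 0, 0.036, -1],
  [0, 0, 0, 0.036, -1],
  [0, 0, 0, 0.036, -1],
  [0, 0, 0, 0.036, -1],
  [0, 0, 0, 0.036, -1],
  [0, 0, 0, 0.036, -1],
])

```text
time: 29.63
position: [527.2, -230.9, 211.5]
ee_rot: [-0.0, 0.832, 0.555, -0.0]
contact_force: [-0.1, -1.0, -0.2]
gripper_width: 90.8
grasp_force: 0.0
```

carry_out([
  [0, 0, 0, 0.036, -1],
  [0, 0, 0, 0.036, -1],
  [0, 0, 0, 0.036, -1],
  [0, 0, 0, 0.018, -1],
  [0, 0, 0, 0, -1],
  [0, 0, 0, 0, -1],
])

```text
time: 30.13
position: [527.2, -230.8, 211.4]
ee_rot: [-0.0, 0.923, 0.384, -0.0]
contact_force: [0.4, -0.5, -0.3]
gripper_width: 91.8
grasp_force: 0.0
```

```bash
python3 go.py 528 -231 100 135; python3 - <<'E'
from m import *
im,d,P=cloud("scene"); lid(im,P); cv2.imwrite('pics/s2.png',im[100:340,140:460,::-1].repeat(2,0).repeat(2,1))
z=P[...,2]; m=(z>62)&(z<82)&(abs(P[...,0]-528)<40)&(abs(P[...,1]+231)<40); q=P[m]; print(len(q), cv2.minEnclosingCircle(q[:,:2].astype(np.float32)), q.mean(0))
E
```

```text
t 30.1333 pos [ 527.2 -230.8  211.4] yang -44.78 F [ 0.45 -0.48 -0.28] w 91.81697415039702 j7 -0.04000994246244684
tot shift [0.0011 0.0017 0.2785] rows 3.0 turn 0.0012 tool x,y [0.704 0.71 ] [ 0.71  -0.704]
lid n 4950 mean [542.1  86. ] rect ((538.284912109375, 83.83092498779297), (199.96044921875, 201.0115966796875), 74.67554473876953) plane [-1.50000e-03  1.60000e-03  9.16908e+01] std 2.238435486840233
 ring 228 [535.7  83.   92.1] ((533.1533813476562, 83.12367248535156), 41.97624588012695)
295 ((530.513427734375, -229.93141174316406), 28.732942581176758) [ 530.68340687 -228.16011558   71.00071457]
```

View pics/s2.png

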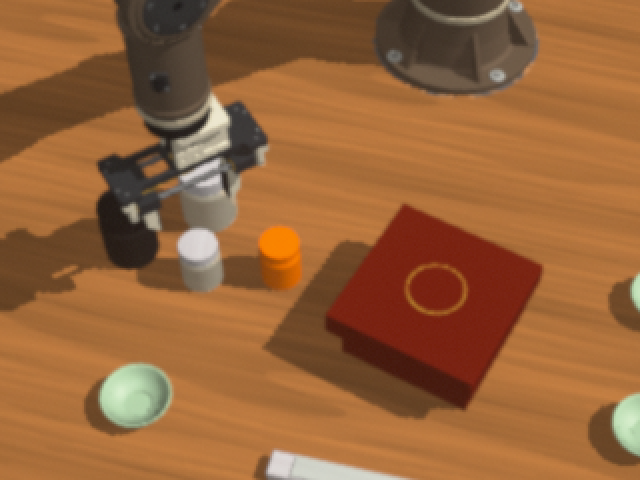

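The lid now sits level, with gradients of about 0.0015. The small jar (crop 200,260) stands clear below the open gripper, so I'll descend and grasp it.

carry_out([
  [0.003, 0.002, 0.07, 0, -1],
  [0, 0, 0.07, 0, -1],
  [0, 0, 0.07, 0, -1],
  [0, 0, 0.06, 0, -1],
  [0, 0, 0, 0, -1],
  [0, 0, 0, 0, -1],
  [0, 0, 0, 0, -1],
])

```text
time: 30.77
position: [529.2, -231.3, 104.9]
ee_rot: [0.0, 0.924, 0.384, 0.001]
contact_force: [0.0, -0.4, 0.4]
gripper_width: 91.8
grasp_force: 0.0
```

carry_out([
  [0, 0, 0, 0, 1],
  [0, 0, 0, 0, 1],
  [0, 0, 0, 0, 1],
  [0, 0, 0, 0, 1],
  [0, 0, 0, 0, 1],
  [0, 0, 0, 0, 1],
  [0, 0, 0, 0, 1],
  [0, 0, 0, 0, 1],
], newtons=15)

```text
time: 31.43
position: [528.9, -230.8, 103.8]
ee_rot: [0.0, 0.924, 0.383, 0.0]
contact_force: [-0.3, -0.2, 2.8]
gripper_width: 53.2
grasp_force: 15.0
```

carry_out([
  [0, 0, 0, 0, 1],
  [0, 0, 0, 0, 1],
  [0, 0, 0, 0, 1],
])

```text
time: 31.68
position: [528.8, -230.8, 103.8]
ee_rot: [0.0, 0.924, 0.383, 0.0]
contact_force: [0.4, 0.5, 4.0]
gripper_width: 52.9
grasp_force: 15.0
```

carry_out([
  [0, 0, -0.04, 0, 1],
  [0, 0, -0.08, 0, 1],
  [0, 0, -0.08, 0, 1],
  [0, 0, -0.08, 0, 1],
  [0, 0, -0.04, 0, 1],
  [0, 0, 0, 0, 1],
])

```text
time: 32.18
position: [529.7, -231.6, 234.8]
ee_rot: [0.002, 0.924, 0.383, 0.002]
contact_force: [-0.0, -0.7, -3.6]
gripper_width: 53.2
grasp_force: 15.0
```

carry_out([
  [0.03, -0.029, 0, 0, 1],
  [0.056, -0.054, 0, 0, 1],
  [0.056, -0.054, 0, 0, 1],
  [0.056, -0.054, 0, 0, 1],
  [0.056, -0.054, 0, 0, 1],
  [0.056, -0.054, 0, 0, 1],
  [0.056, -0.054, 0, 0, 1],
  [0.056, -0.054, 0, 0, 1],
])

```text
time: 32.85
position: [531.4, 5.5, 230.2]
ee_rot: [-0.0, 0.924, 0.383, -0.001]
contact_force: [0.2, 0.7, -2.3]
gripper_width: 52.6
grasp_force: 15.0
```

carry_out([
  [0.056, -0.054, 0, 0, 1],
  [0.056, -0.054, 0, 0, 1],
  [0.03, -0.029, 0, 0, 1],
  [0, 0, 0, 0, 1],
  [0, 0, 0, 0, 1],
  [0, 0, 0, 0, 1],
])

```text
time: 33.35
position: [533.3, 81.8, 230.7]
ee_rot: [0.0, 0.924, 0.383, -0.001]
contact_force: [1.0, -0.5, -2.4]
gripper_width: 53.1
grasp_force: 15.0
```

```bash
python3 go.py 534 82.5 197; python3 - <<'E'
from m import *
im,d,P=cloud("scene"); cv2.imwrite('pics/s3.png',im[130:330,240:460,::-1].repeat(3,0).repeat(3,1))
E
```

```text
t 33.35 pos [533.3  81.8 230.7] yang -44.96 F [ 1.04 -0.47 -2.42] w 53.0716196506406 j7 -0.6406867139644368
tot shift [0.0027 0.0001 0.0844] rows 1.0 turn 0.0 tool x,y [0.707 0.708] [ 0.708 -0.707]
```

View pics/s3.png

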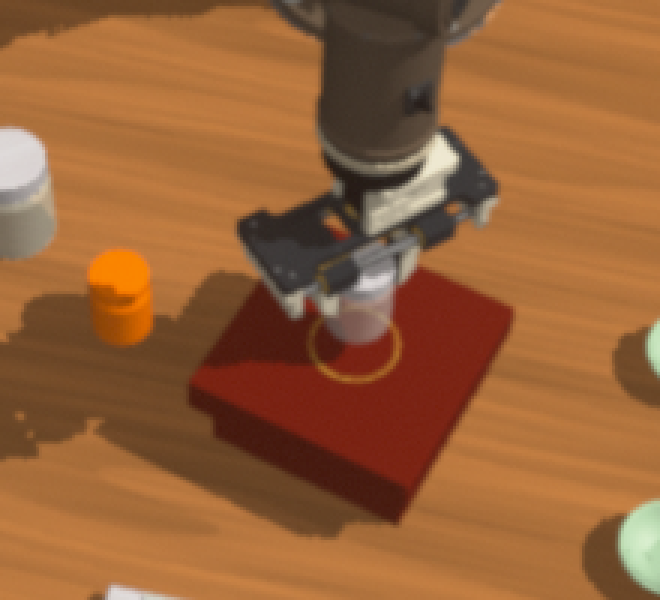

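The jar (crop 358,310) hangs upright above the brass ring (355,348). I'll lower it gently.

carry_out([
  [0.002, 0, 0.03, 0, 1],
  [0, 0, 0.03, 0, 1],
  [0, 0, 0.012, 0, 1],
  [0, 0, 0, 0, 1],
  [0, 0, 0, 0, 1],
  [0, 0, 0, 0, 1],
])

```text
time: 33.9
position: [534.6, 83.0, 202.8]
ee_rot: [0.0, 0.924, 0.383, 0.0]
contact_force: [0.1, -0.9, -2.2]
gripper_width: 53.0
grasp_force: 15.0
```

carry_out([
  [0, 0, 0.005, 0, 1],
  [0, 0, 0, 0, 1],
  [0, 0, 0, 0, 1],
])

```text
time: 34.15
position: [534.5, 83.3, 201.0]
ee_rot: [-0.0, 0.924, 0.383, 0.0]
contact_force: [-0.5, -0.6, -3.1]
gripper_width: 52.9
grasp_force: 15.0
```

carry_out([
  [0, 0, 0.0025, 0, 1],
  [0, 0, 0, 0, 1],
  [0, 0, 0, 0, 1],
])

```text
time: 34.4
position: [534.4, 83.3, 199.8]
ee_rot: [-0.0, 0.924, 0.383, -0.0]
contact_force: [0.4, -0.3, -1.4]
gripper_width: 52.7
grasp_force: 15.0
```

carry_out([
  [0, 0, 0.0025, 0, 1],
  [0, 0, 0, 0, 1],
  [0, 0, 0, 0, 1],
])

```text
time: 34.65
position: [534.4, 83.2, 198.8]
ee_rot: [-0.0, 0.924, 0.383, -0.0]
contact_force: [-0.5, -0.0, -2.1]
gripper_width: 52.7
grasp_force: 15.0
```

carry_out([
  [0, 0, 0.0025, 0, 1],
  [0, 0, 0.002, 0, 1],
  [0, 0, 0, 0, 1],
  [0, 0, 0, 0, 1],
])

```text
time: 34.98
position: [534.4, 83.2, 196.9]
ee_rot: [-0.0, 0.924, 0.383, -0.0]
contact_force: [0.2, -0.7, -3.0]
gripper_width: 52.8
grasp_force: 15.0
```

carry_out([
  [0, 0, 0.0015, 0, 1],
  [0, 0, 0, 0, 1],
  [0, 0, 0, 0, 1],
])

```text
time: 35.23
position: [534.4, 83.2, 196.4]
ee_rot: [-0.0, 0.924, 0.383, -0.0]
contact_force: [-0.1, 0.3, -3.7]
gripper_width: 53.2
grasp_force: 15.0
```

carry_out([
  [0, 0, 0.0015, 0, 1],
  [0, 0, 0, 0, 1],
  [0, 0, 0, 0, 1],
])

```text
time: 35.48
position: [534.5, 83.2, 195.8]
ee_rot: [0.0, 0.924, 0.383, 0.0]
contact_force: [-0.6, 0.2, -1.9]
gripper_width: 53.0
grasp_force: 15.0
```

carry_out([
  [0, 0, 0.001, 0, 1],
  [0, 0, 0, 0, 1],
  [0, 0, 0, 0, 1],
])

```text
time: 35.73
position: [534.5, 83.2, 195.5]
ee_rot: [-0.0, 0.924, 0.383, 0.0]
contact_force: [-1.0, 0.1, -1.1]
gripper_width: 53.0
grasp_force: 15.0
```

carry_out([
  [0, 0, 0.001, 0, 1],
  [0, 0, 0, 0, 1],
  [0, 0, 0, 0, 1],
])

```text
time: 35.98
position: [534.6, 83.2, 195.3]
ee_rot: [-0.0, 0.924, 0.383, 0.0]
contact_force: [-1.9, -0.4, 4.1]
gripper_width: 53.2
grasp_force: 15.0
```

carry_out([
  [0, 0, -0.0008, 0, 1],
  [0, 0, 0, 0, -0.25],
  [0, 0, 0, 0, -0.4],
  [0, 0, 0, 0, -0.6],
  [0, 0, 0, 0, -0.8],
  [0, 0, 0, 0, -0.8],
  [0, 0, 0, 0, -0.8],
])

```text
time: 36.57
position: [534.5, 83.2, 195.3]
ee_rot: [0.0, 0.924, 0.383, 0.0]
contact_force: [-0.3, -0.7, -0.2]
gripper_width: 81.8
grasp_force: 0.0
```

carry_out([
  [0, 0, -0.04, 0, -0.8],
  [0, 0, -0.08, 0, -0.8],
  [0, 0, -0.09, 0, -0.8],
  [0, 0, -0.09, 0, -0.8],
  [-0.07, -0.07, 0, 0, -0.8],
  [-0.07, -0.07, 0, 0, -0.8],
  [-0.07, -0.07, 0, 0, -0.8],
  [0, 0, 0, 0, -0.8],
])

```text
time: 37.23
position: [408.7, 82.2, 314.3]
ee_rot: [-0.003, 0.923, 0.384, -0.002]
contact_force: [-1.2, -0.5, -0.2]
gripper_width: 82.7
grasp_force: 0.0
```

```bash
python3 - <<'E'
from m import *
im,d,P=cloud("scene"); lid(im,P); z=P[...,2]
m=(z>150)&(z<172)&(abs(P[...,0]-534)<45)&(abs(P[...,1]-83)<45); q=P[m]; print(len(q), cv2.minEnclosingCircle(q[:,:2].astype(np.float32)),q[:,2].max())
cv2.imwrite('pics/s4.png',im[100:370,170:500,::-1].repeat(2,0).repeat(2,1))
im,d,P=cloud("top");print(status.get_obs()['position'])
E
```

```text
lid n 4138 mean [547.9  86.2] rect ((536.8829345703125, 84.93535614013672), (199.90988159179688, 202.52203369140625), 74.17285919189453) plane [-2.50000e-03  1.00000e-03  9.14437e+01] std 2.232497500814758
 ring 85 [550.6  65.5  91.9] ((536.712646484375, 81.83702087402344), 40.1165771484375)
360 ((535.647705078125, 85.62715911865234), 27.86370277404785) 171.0258145216594
[414.33473232  83.63261712 315.68228059]
```

View pics/s4.png

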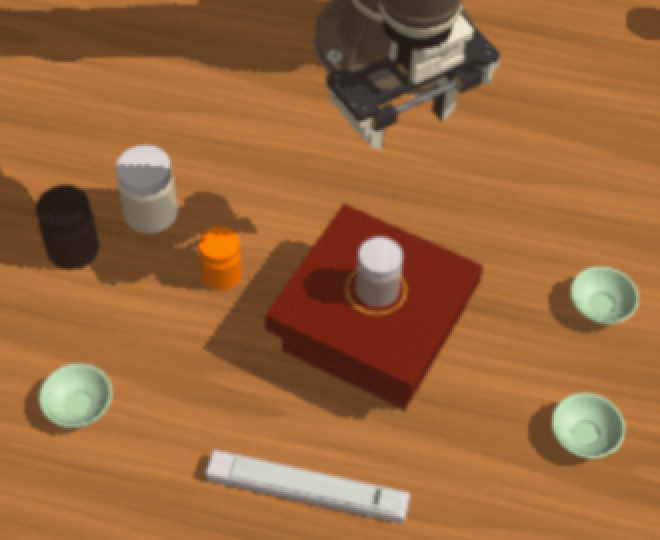

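The jar stands upright inside the brass ring (crop 380,272), the lid is level and the bystanders are where they were. I'll let the arm settle and then hand in.

carry_out([
  [0, 0, 0, 0, -0.8],
  [0, 0, 0, 0, -0.8],
  [0, 0, 0, 0, -0.8],
])

```text
time: 37.58
position: [416.7, 82.9, 315.3]
ee_rot: [0.001, 0.924, 0.383, -0.0]
contact_force: [0.4, -0.3, -0.7]
gripper_width: 82.4
grasp_force: 0.0
```

```bash
python3 -c "
from rig import workorder
print(workorder.sign_off())"
```

```text
the job is handed in; nothing more can be done
None
```

I handed the job in at about 38 s: the high buffer, at the lid corner near world (583, -4), is pushed down and the camera shows the lid level; after the last push I did not press the other corners again to test for rocking, and the small glass jar stands upright and released inside the brass ring, with the dishes and case untouched.

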